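# Connect the filter sleeve to the analyser's gas port and close the bay

### The arm

A 7-joint arm with a two-finger parallel gripper is mounted at the origin on the work surface. World frame = base frame: x ahead of the robot, y to its left, z up, the work surface at z = 0. Lengths are in m, angles in rad, forces in N, time in s.
With the tool pointing down it reaches from about 0.4 to 0.85 m from the base axis. Payload 10.4 kg.
Tool frame: the origin (TCP) lies at the very end of the fingers, on their centre line; the grasp point (between the pads) lies 19 mm behind it; z points along the fingers, y is the line along which they close (so a half turn about z gives the same grasp; the last joint's range is limited). The gripper opens to 87 mm and grips with 3 to 60 N. Pads are 19 mm wide; open, the fingers measure 117 mm over their backs; the gripper's body (75 mm by 190 mm) begins 51 mm behind the grasp point.
Start: joints at [1.22, 0.332, -0.065, 1.46, 0.022, 1.35, -0.088], TCP at [0.201, -0.592, 0.223] pointing down, gripper open.
Joint ranges: [-2.6, 2.6], [-0.5, 2.12], [-1.47, 1.34], [0.16, 2.42], [-1.27, 4.41], [0.06, 2.06], [-2.6, 2.6]. Speed limits (rad/s): [2.22, 2.22, 2.79, 2.79, 3.14, 3.14, 3.14].

### API

Orientations are given as a unit quaternion [x, y, z, w].
In Python, from bench import status, camera, order gives the robot as it stands.
- The arm moves only by the tool jog_arm, never from a script. Its argument "plan" is a list of rows, each a list of 7 numbers: the turn, a rotation vector about the tool's x, y, z in rad, then the shift along the tool's x, y, z in mm, then the opening, from -1 (shut) to 1 (fully open). A call has 1 to 12 rows; each row is the pose to reach, as a shift and turn from the pose commanded when the call began, along the tool's axes at that moment; what a row does not reach only later rows make up. A row lasts 1/10 s, in which the tool goes at most 50 mm and 8.59 degrees, less where a joint would pass 70% of its speed; a pose out of reach is approached as far as the arm can. A call with a gripper value outside its range is refused whole. The fingers move at their own pace and stop on an object; "squeeze" is the grip in N (left out, the last holds). Time passes only in rows, so rows that repeat a pose let the fingers close. It gives the time, the measured TCP pose, the force, the opening and the grip force at its end, in the units of the state.
- status.read_state(): the state, without advancing time (a new reading comes with each control period).
- camera(name): name is "side" or "top"; returns a dict with "image" (420x560x3 uint8, red, green, blue), "z_map" (420x560 float32, m along the optical axis (not along the pixel's ray), 0 where there is no reading), "fx", "fy", "cx", "cy" (pixels), "k1" (the pictures are not rectified: a ray, as slopes to the right and down, at radius r is drawn at 1 + k1 r^2 times it, then the intrinsics apply), "world_from_camera" (4x4, takes a point from camera to world coordinates). Camera axes: x right, y down, z forward; pixel columns grow to the right and rows downward; lengths in m; the calibration is good to about 2 mm. A picture is of the moment at which its call begins.
- order.close_job(): hands the job in; it is judged then, once.
The state is a dict: "time": time; "joint_positions": joint angles; "joint_vel": joint speeds; "joint_torque": joint torques, N m; "ee_pos": TCP position; "eef_rot": TCP orientation; "ft_force": force on the tool from outside, world axes, zero at the start; "torque": the same for the moment, N m; "width": finger opening in m; "grip_force": force on a finger pad.
Only numpy, scipy, OpenCV 4.12 (cv2) and the standard library are available. Lean on these libraries where they do the work, as an engineer would, in place of code of your own. Each camera call takes 0.05 s, during which the arm holds its last target. There are 200 camera calls.

### The job

Lift the orange transport spacer off the rails and set it in the green parts tray, then push the blue filter sleeve along its rails fully home onto the brass port, without lifting it off the rails. Then slide the grey cover over the bay until it drops into its recess and, once it is in, press it down firmly from above with the fingertips so that it sits flush and level. Do not shift or knock over the other things on the bench.

Things in the scene. Friction and masses are not known exactly. Their poses are not given: they have to be found in the camera images.
- unit: beige gas connection unit fixed to the bench, 116 mm wide (x) and 338 mm long (y from -220 to +118). Origin at bench level below the port face; its +y is the direction in which the sleeve is pushed. At y > 0 a solid port block, at y -114 to 0 the open bay, behind that the open-sided rail end. Fences 84 mm high run along both sides from y = -114 to +118 (inner faces at x = +-51.5 mm).
- deck (a point): middle of the port block's flat deck, 76 mm above the bench, at x = 0, y = 59 mm of the unit; axes as the unit's. The deck spans y = 0 to 118 mm of the unit and is open at its +y end.
- rails (a point): rear end of the two steel rails, midway between them at the height of their tops (30.5 mm above the bench), y = -218 mm of the unit. The rails are 10 mm bars at x = +-14 mm that run from here along the unit's +y to the port face.
- port (a point): centre of the root of the brass spigot, on the port face, 45 mm above the bench; axes as the unit's. The spigot is 23 mm in diameter, points to the unit's -y, is 32 mm long and its last 8 mm taper.
- seat (a point): centre of the cover's recess at ledge height (70 mm above the bench, y = -51 mm of the unit): the cover's origin comes here, to within about 3 mm along y and 1.5 mm along x; axes as the unit's. The recess: ledges on the side walls (inner faces x = +-46 mm), from the port block (6 mm higher) to end stops 80 mm high, 102 mm apart along y.
- sleeve: blue filter sleeve lying on the two rails, 38 mm outside diameter, 27 mm bore 72 mm deep, 80 mm long. Origin at the centre of its closed flat black back end, on its axis; its +y points along the axis to the open mouth (it may roll about y). On the rails its axis is about 45 mm above the bench.
- sleeve_mouth (a point): centre of the sleeve's open mouth, on its axis, 80 mm along +y from the sleeve's origin; fully home this meets the port.
- spacer: orange transport spacer standing on the rails between sleeve and spigot: foot 44 (x) x 28 (y) x 24 mm high, above it an upright grip tab 30 (x) x 14 (y) mm up to 82 mm. Origin at the centre of its underside, z up.
- cover: grey cover plate 100 (x) x 96 (y) x 6 mm with a black rib on top along its +y edge (70 x 10 mm, 14 mm high, at y = 38 to 48 mm). Parked on the port block's deck between the fences. Origin at the centre of its underside, z up.
- tray: green open parts tray fixed to the bench, 150 (x) x 110 (y) x 30 mm high, walls and floor 4 mm. Origin at the centre of its underside. It is on the left or on the right.
- rack: white rack of ceramic crucibles fixed to the bench, 140 x 100 x 55 mm, on the side where the tray is not. Origin at the centre of its underside. Bystander.
- bottle: amber bottle with black cap, 60 mm diameter, 150 mm tall, origin under its centre. Bystander.
- cup: white ceramic cup, 56 mm across, 45 mm tall, origin under its centre. Bystander.
- dish: blue ceramic bowl, 70 mm across, 30 mm tall, origin under its centre. Bystander.
- jar: white jar with blue cap, 52 mm diameter, 60 mm tall, origin under its centre. Bystander.
- mouse: black computer mouse, 58 x 100 x 33 mm, origin under its centre. Bystander.
- driver: red-handled screwdriver lying on the bench, 170 mm long along its x. Bystander.
There are look-alikes about, which are no part of the job. Leave any purple look-alike of the sleeve alone.

How it is judged:
By the outcome, as a careful person would: the job done as asked, in the order asked, and still so for the second after the job is handed in, with the robot touching nothing.
It also fails if it takes over 58 s, if anything falls off the work surface, if the arm or the gripper's body presses on something with over 40 N, if the wrist force passes 120 N, or if a joint passes its speed limit or range.

## Working session

There is one attempt and no reset: what is moved stays moved. The work goes in short steps, Python scripts to look and compute and a tool call to move; the robot and the scene stay as the last step left them, time stands still between calls to the robot, and variables do not carry over. Pictures are saved under pics/ and viewed, at most 10 in all, crops included, and the job is handed in when it is done.

Besides the shell and the picture viewer there is one more tool, called after ">>>" in YAML: its name, and indented under it one key for each argument. jog_arm: Moves the arm, as the interface text tells. Its arguments: {"type":"object","properties":{"plan":{"type":"array"},"squeeze":{"type":"number"}},"required":["plan"]}

```bash
ls; mkdir -p pics; cat > h.py <<'E'
import numpy as np, cv2
from bench import status, camera, order
def save(c,n): cv2.imwrite('pics/'+n,c['image'][:,:,::-1])
def pts(c):
    """world point per pixel from depth map"""
    h,w=c['z_map'].shape; u,v=np.meshgrid(np.arange(w),np.arange(h))
    K=np.array([[c['fx'],0,c['cx']],[0,c['fy'],c['cy']],[0,0,1.]])
    p=cv2.undistortPoints(np.stack([u,v],-1).reshape(-1,1,2).astype(np.float64),K,np.array([c['k1'],0,0,0.])).reshape(h,w,2)
    z=c['z_map'].astype(float); P=np.dstack([p[...,0]*z,p[...,1]*z,z])
    T=c['world_from_camera']; W=P@T[:3,:3].T+T[:3,3]; W[z==0]=np.nan
    return W
E
python3 - <<'E'
from h import *
for n in ('top','side'):
    c=camera(n); save(c,n+'0.png'); np.savez(n+'0.npz',**c)
    print(n,c['world_from_camera'].round(3).tolist(),c['fx'],c['k1'])
print(status.read_state())
E
```

```text
pics
top [[-0.026, -0.975, 0.221, 0.358], [-1.0, 0.026, -0.001, -0.004], [-0.005, -0.221, -0.975, 1.122], [0.0, 0.0, 0.0, 1.0]] 458.13560912203377 -0.028532092948747045
side [[-0.699, -0.502, 0.509, -0.069], [-0.715, 0.474, -0.514, 0.704], [0.016, -0.723, -0.69, 0.997], [0.0, 0.0, 0.0, 1.0]] 486.2898086141403 -0.1230314472098993
{'time': 0.1, 'joint_positions': array([ 1.22037114,  0.33282554, -0.06470672,  1.46085389,  0.02161582,
        1.34989864, -0.08849767]), 'joint_vel': array([-0.00054244, -0.00011955,  0.0004038 , -0.00196012,  0.00099778,
        0.00054233, -0.00084462]), 'joint_torque': array([ 2.31572121e-03, -6.24547219e+01,  2.51374516e-02, -3.90713346e+01,
       -6.13793498e-02,  3.66675050e-02,  6.20617584e-05]), 'ee_pos': array([ 0.20112454, -0.59138969,  0.22182463]), 'eef_rot': array([ 9.86593621e-01,  1.63195008e-01, -1.40057306e-04, -6.29277439e-04]), 'ft_force': array([ 0.02120101, -0.05975697, -0.68469363]), 'torque': array([-0.01374876,  0.01707348, -0.01635812]), 'grip_force': 0.0, 'width': 0.0870140586342399}
```

View pics/top0.png

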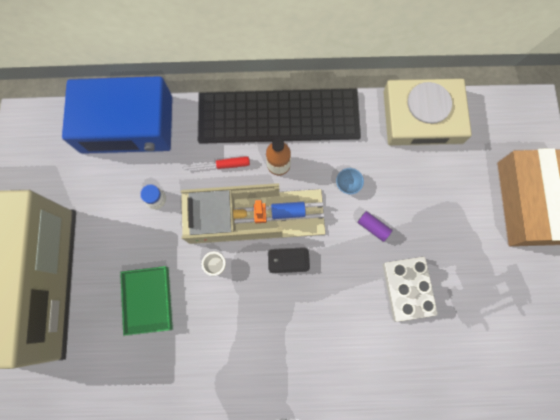

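View pics/side0.png

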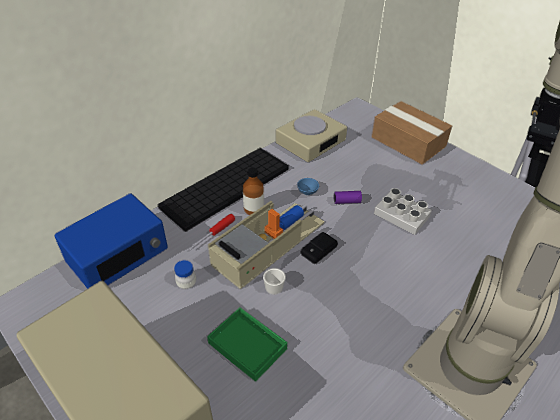

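The top view shows the unit at (182–325, 185–240), with +y to the left. The sleeve candidates are:
- Blue cylinder on the rails at (289,211).
- Purple cylinder at (375,226).
- Blue bowl at (350,180).
- Blue jar cap at (150,194).
- Blue box at (118,115).

By the description the sleeve is (289,211). The spacer is the orange piece at (260,211); the orange-brown bottle at (278,155) is not it. The tray is at (147,300).

```bash
cat > m.py <<'E'
from h import *
for n in ('top','side'):
    c=dict(np.load(n+'0.npz')); W=pts(c); hsv=cv2.cvtColor(c['image'],cv2.COLOR_RGB2HSV)
    H,S,V=[hsv[...,i].astype(int) for i in range(3)]; X,Y,Z=W[...,0],W[...,1],W[...,2]
    if n=='top':
        bgr=c['image'][:,:,::-1][170:260,170:345]; cv2.imwrite('pics/crop.png',cv2.resize(bgr,None,fx=4.5,fy=4.5,interpolation=cv2.INTER_CUBIC))
    roi=(X>.3)&(X<.75)&(Y>-.25)&(Y<.45)
    def rep(name,m):
        p=W[m]
        if len(p)<8: print(name,len(p)); return
        r=cv2.minAreaRect(p[:,:2].astype(np.float32)*1000)
        print(n,name,len(p),'med',(np.median(p,0)*1000).round(1),'rect',np.round(r[0],1),np.round(r[1],1),round(r[2],1),'z',(np.percentile(p[:,2],[5,95])*1000).round(1))
    org=(H>4)&(H<14)&(S>190)&(V>140)
    rep('spacer tab top',roi&org&(Z>.106)&(Z<.118)&(Y<.08)&(np.abs(X-.5)<.15))
    rep('spacer all',roi&org&(Z>.03)&(Z<.118))
    rep('sleeve',roi&(H>105)&(H<122)&(S>170)&(Z>.05)&(Z<.075))
    rep('fence',roi&(abs(Z-.084)<.004)&(H>15)&(H<32))
    rep('cover',roi&(S<40)&(abs(Z-.082)<.004)&(V>90))
    rep('rib',roi&(V<60)&(Z>.09)&(Z<.103)&(Y>.05))
    rep('tray',(H>55)&(H<80)&(S>120)&(Z<.04)&(X>.2)&(X<.5))
    rep('tray rim',(H>55)&(H<80)&(S>120)&(Z>.024)&(Z<.036)&(X>.2)&(X<.5))
    rep('bottle',(Z>.08)&(Z<.16)&(X>.56)&(X<.75)&(abs(Y)<.12)&(S>60))
    rep('unit any',roi&(H>15)&(H<32)&(Z>.02)&(Z<.088))
E
python3 m.py
```

```text
top spacer tab top 26 med [598.3  49.9 113.5] rect [599.4  49.7] [23.5 10.8] 4.0 z [110.8 115.5]
top spacer all 29 med [597.2  50.  113.3] rect [596.  49.] [12.  29.7] 86.4 z [ 56.3 115.5]
sleeve 0
top fence 785 med [616.1 128.2  83.8] rect [600.8 116.4] [117.7 230.7] 2.3 z [80.6 87.1]
top cover 1566 med [598.6 161.9  82.4] rect [602.  116.5] [116.1 231.9] 3.0 z [79.4 85.2]
rib 0
top tray 2560 med [401.8 327.    4.7] rect [401.7 324.3] [144.7 107.4] 5.5 z [ 1.2 28. ]
top tray rim 160 med [413.3 274.   29.5] rect [401.8 324. ] [144.7 106.8] 5.5 z [25.2 33.3]
top bottle 591 med [715.9  14.7 103. ] rect [663.5  57. ] [ 99.7 224.5] 60.8 z [ 81.8 122.6]
top unit any 2880 med [595.7 112.   69.6] rect [591.9  37.1] [589.  282.1] 87.1 z [25.8 85.5]
side spacer tab top 51 med [597.7  55.3 113.4] rect [599.1  53.3] [15.7 28.8] 88.2 z [108. 115.]
side spacer all 235 med [597.7  59.5  71.4] rect [598.3  53.5] [30.3 43.2] 89.7 z [ 45.5 114.3]
side sleeve 481 med [613.6  21.1  60.5] rect [625.1 141.9] [399.8  46.2] 81.6 z [52.5 65.5]
side fence 490 med [586.2 129.2  84.1] rect [599.8 118.3] [120.8 235.6] 3.0 z [80.6 87.2]
side cover 812 med [597.3 160.8  83. ] rect [603.9 124. ] [111.6 201.4] 2.6 z [79.9 85.5]
side rib 111 med [592.1 214.   96.2] rect [595.7 211.6] [71.3 12.9] 1.7 z [91.4 99.4]
side tray 3122 med [402.3 326.1   6.4] rect [401.7 321.6] [152.1 126.6] 6.4 z [ 2.3 31.1]
side tray rim 510 med [389.6 332.1  29.7] rect [401.  328.7] [151.8 111. ] 6.1 z [25.  33.3]
side bottle 535 med [711.5  25.7 100.5] rect [669.   36.9] [ 99.  157.3] 47.5 z [ 81.5 129. ]
side unit any 3149 med [549.6 144.7  55.3] rect [529.5  29.9] [623.8 320.3] 44.0 z [23.8 85. ]
```

View pics/crop.png

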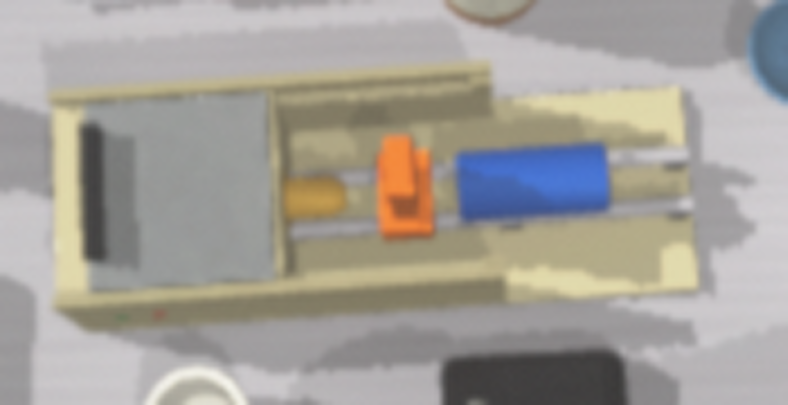

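The crop confirms the layout: blue sleeve on the rails (460–607, 183), orange spacer (405,190), brass spigot (315,198), and cover with its rib at the left (92,190). Next I'm refining the unit yaw, spacer and sleeve.

```bash
cat > m2.py <<'E'
from h import *
for n in ('top','side'):
    c=dict(np.load(n+'0.npz')); W=pts(c); hsv=cv2.cvtColor(c['image'],cv2.COLOR_RGB2HSV)
    H,S,V=[hsv[...,i].astype(int) for i in range(3)]; X,Y,Z=W[...,0],W[...,1],W[...,2]
    roi=(abs(X-.6)<.07)&(Y>-.12)&(Y<.25)
    for s in (1,-1):
        m=roi&(abs(Z-.084)<.003)&(abs((X-.6+.045*(Y-.115))-s*.055)<.008)&(Y>.02)&(Y<.21)
        p=np.polyfit(Y[m]-.115,X[m],1); print(n,'fence',s,m.sum(),'slope',p[0].round(4),'x@y.115',(p[1]*1e3).round(1))
    b=roi&(H>100)&(H<130)&(S>120)&(Y<.06)
    p=W[b]; p=p[p[:,2]>.058]; print(n,'sleeve',b.sum(),len(p))
    if len(p)>10:
        q=np.polyfit(p[:,1],p[:,0],1); print('slope',q[0].round(3),'x at mid',(p[:,0].mean()*1e3).round(1),'y',(np.percentile(p[:,1],[0,2,98,100])*1e3).round(1),'ztop',p[:,2].max())
    o=roi&(H>3)&(H<16)&(S>170)&(V>120)&(Y<.1)
    p=W[o]; print(n,'orange',len(p),'z',np.percentile(p[:,2],[2,50,98]).round(4))
    for lo,hi in((.105,.12),(.05,.058),(.06,.1)):
        q=p[(p[:,2]>lo)&(p[:,2]<hi)]
        if len(q)>8: r=cv2.minAreaRect((q[:,:2]*1e3).astype(np.float32)); print(' ',lo,len(q),q.mean(0).round(4),np.round(r[0],1),np.round(r[1],1),round(r[2],1))
    d=(abs(Z-.155)<.03)&(X>.6)&(X<.78)&(abs(Y)<.15); print('bottle cap',W[d].mean(0) if d.any() else 0)
    d=(abs(Z-.07)<.015)&(X>.64)&(X<.8)&(abs(Y-.02)<.08)&((S>60)); print('bottle body',W[d].mean(0) if d.any() else 0, W[d].min(0))
E
python3 m2.py
```

```text
top fence 1 271 slope -0.0607 x@y.115 654.3
top fence -1 250 slope -0.0331 x@y.115 546.7
top sleeve 437 341
slope -0.016 x at mid 605.4 y [-56.7 -56.1  17.9  19.6] ztop 0.06866768288441949
top orange 176 z [0.052  0.0649 0.1156]
  0.105 78 [0.5992 0.0494 0.1126] [600.2  50. ] [27.2 13.8] 0.6
  0.05 75 [0.5948 0.0482 0.0548] [599.7  49.5] [41.5 24.2] 3.4
  0.06 13 [0.5967 0.0478 0.0727] [599.7  50.3] [26.5 15.2] 1.0
bottle cap [0.73410204 0.00222358 0.14768658]
bottle body [0.66321191 0.04381601 0.07472425] [ 0.64739331 -0.02418821  0.05518416]
side fence 1 180 slope -0.056 x@y.115 654.0
side fence -1 178 slope -0.037 x@y.115 545.5
side sleeve 329 186
slope -0.056 x at mid 602.3 y [-54.4 -52.4  23.1  25.3] ztop 0.06902047599895433
side orange 288 z [0.0419 0.0733 0.1147]
  0.105 57 [0.5997 0.0546 0.1124] [599.7  53.4] [15.7 30.3] 87.0
  0.05 72 [0.5963 0.0587 0.0545] [598.   51.7] [32.  44.4] 87.0
  0.06 101 [0.5984 0.0582 0.0803] [597.9  58.5] [33.  14.7] 21.2
bottle cap [0.73139358 0.00899123 0.14453696]
bottle body [0.68642888 0.03203538 0.07846994] [ 0.64811483 -0.01928748  0.05518368]
```

```bash
cat >> h.py <<'E'
from scipy.spatial.transform import Rotation as R
YAW=0.0465; O=np.array([600.1,115.,0])
def u2w(p): return R.from_euler('z',YAW).apply(p)+O
def w2u(p): return R.from_euler('z',-YAW).apply(np.asarray(p)-O)
def tell(pw=None,pu=None,yaw=YAW):
    """turn and shift (tool axes, mm) from here to a world or unit point, tool down, tool x at yaw"""
    s=status.read_state(); r=R.from_quat(s['eef_rot']); p=s['ee_pos']*1000
    print('t',round(s['time'],2),'unit pos',w2u(p).round(1),'F',s['ft_force'].round(1),'w',round(s['width']*1e3,1),'grip',round(s['grip_force'],1),'rotvec off',(r.inv()*R.from_euler('z',yaw)*R.from_euler('x',np.pi)).as_rotvec().round(3))
    if pu is not None: pw=u2w(pu)
    if pw is not None: print('shift',r.inv().apply(np.asarray(pw)-p).round(1))
E
python3 -c "
from h import *
tell(pw=[600,51.5,200])
print(w2u([600,51.5,0]),status.read_state()['joint_positions'])"
```

```text
t 0.1 unit pos [-431.4 -687.1  221.8] F [ 0.  -0.1 -0.7] w 87.0 grip 0.0 rotvec off [-0.001  0.     0.281]
shift [ 584.7 -480.2   22.4]
[ -3.05157792 -63.42671261   0.        ] [ 1.22037114  0.33282554 -0.06470672  1.46085389  0.02161582  1.34989864
 -0.08849767]
```

>>> jog_arm:
  plan:
    - [0,0,0.281,585,-480,22,0]
    - [0,0,0.281,585,-480,22,0]
    - [0,0,0.281,585,-480,22,0]
    - [0,0,0.281,585,-480,22,0]
    - [0,0,0.281,585,-480,22,0]
    - [0,0,0.281,585,-480,22,0]
    - [0,0,0.281,585,-480,22,0]
    - [0,0,0.281,585,-480,22,0]
    - [0,0,0.281,585,-480,22,0]
    - [0,0,0.281,585,-480,22,0]
    - [0,0,0.281,585,-480,22,0]
    - [0,0,0.281,585,-480,22,0]
  squeeze: 25

```text
time: 1.3
ee_pos: [0.5183, -0.0805, 0.205]
eef_rot: [1.0, 0.023, 0.0, 0.0]
ft_force: [1.7, -0.7, 0.2]
width: 0.0435
grip_force: 0.0
```

```bash
python3 -c "
from h import *
tell(pw=[600,51.5,150])"
```

```text
t 1.3 unit pos [ -90.8 -191.5  205. ] F [ 1.7 -0.7  0.2] w 43.5 grip 0.0 rotvec off [ 0. -0. -0.]
shift [  87.8 -128.1   55. ]
```

>>> jog_arm:
  plan:
    - [0,0,0,88,-128,55,0]
    - [0,0,0,88,-128,55,0]
    - [0,0,0,88,-128,55,0]
    - [0,0,0,88,-128,55,0]
    - [0,0,0,88,-128,55,0]

```text
time: 1.8
ee_pos: [0.5992, 0.0524, 0.1485]
eef_rot: [1.0, 0.025, -0.001, -0.001]
ft_force: [0.5, -0.5, 0.2]
width: 0.0438
grip_force: 0.0
```

```bash
python3 -c "
from h import *
tell(pw=[600,51.5,86])
c=camera('side'); save(c,'s1.png')
cv2.imwrite('pics/s1c.png',cv2.resize(c['image'][150:300,180:380,::-1],None,fx=4,fy=4))"
```

```text
t 1.8 unit pos [ -3.8 -62.4 148.5] F [ 0.5 -0.5  0.2] w 43.8 grip 0.0 rotvec off [-0.002  0.003  0.004]
shift [ 0.9  1.1 62.5]
```

View pics/s1c.png

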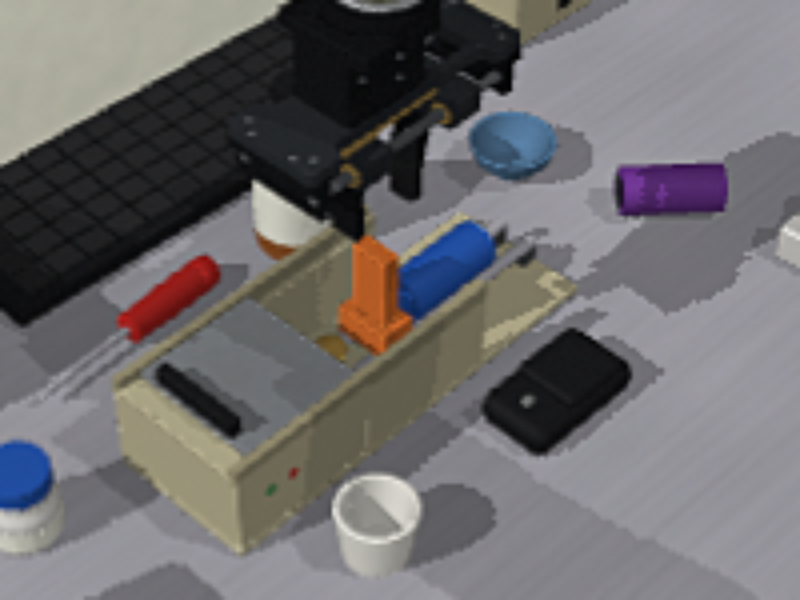

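The open fingers, around (348,210) and (405,180), straddle the tab at (372,245), and the body clears the bottle. I'm descending and gripping.

>>> jog_arm:
  plan:
    - [0,0,0,1,1,40,0]
    - [0,0,0,1,1,62,0]
    - [0,0,0,1,1,62,0]
    - [0,0,0,1,1,62,-1]
    - [0,0,0,1,1,62,-1]
    - [0,0,0,1,1,62,-1]
    - [0,0,0,1,1,62,-1]
    - [0,0,0,1,1,62,-1]
  squeeze: 25

```text
time: 2.65
ee_pos: [0.601, 0.0487, 0.0887]
eef_rot: [1.0, 0.023, 0.0, 0.0]
ft_force: [-0.3, 0.4, 2.0]
width: 0.0135
grip_force: 25.0
```

```bash
python3 -c "
from h import *
tell(pw=[402,326,190])"
```

```text
t 2.65 unit pos [ -2.2 -66.2  88.7] F [-0.3  0.4  2. ] w 13.5 grip 25.0 rotvec off [ 0.    -0.001  0.   ]
shift [-185.7 -286.2 -101.5]
```

>>> jog_arm:
  plan:
    - [0,0,0,0,0,-30,-1]
    - [0,0,0,0,0,-60,-1]
    - [0,0,0,0,0,-95,-1]
    - [0,0,0,-20,-25,-100,-1]
    - [0,0,0,-186,-286,-100,-1]
    - [0,0,0,-186,-286,-100,-1]
    - [0,0,0,-186,-286,-100,-1]
    - [0,0,0,-186,-286,-100,-1]
    - [0,0,0,-186,-286,-100,-1]
    - [0,0,0,-186,-286,-100,-1]
    - [0,0,0,-186,-286,-100,-1]
    - [0,0,0,-186,-286,-100,-1]

```text
time: 3.85
ee_pos: [0.4001, 0.3274, 0.1883]
eef_rot: [1.0, 0.026, 0.0, -0.0]
ft_force: [0.9, -0.9, -0.2]
width: 0.0134
grip_force: 25.0
```

```bash
python3 -c "
from h import *
tell(pw=[402,326,64])"
```

```text
t 3.85 unit pos [-189.9  221.5  188.3] F [ 0.9 -0.9 -0.2] w 13.4 grip 25.0 rotvec off [-0.    -0.     0.005]
shift [  1.8   1.5 124.3]
```

>>> jog_arm:
  plan:
    - [0,0,0,0,0,45,-1]
    - [0,0,0,0,0,90,-1]
    - [0,0,0,0,0,112,-1]
    - [0,0,0,0,0,122,-1]
    - [0,0,0,0,0,123,-1]
    - [0,0,0,0,0,123,-1]

```text
time: 4.45
ee_pos: [0.4026, 0.3257, 0.0661]
eef_rot: [1.0, 0.023, 0.001, -0.0]
ft_force: [-0.2, 0.6, -0.9]
width: 0.0139
grip_force: 25.0
```

>>> jog_arm:
  plan:
    - [0,0,0,0,0,3,-1]
    - [0,0,0,0,0,4,-1]
    - [0,0,0,0,0,4,-1]

```text
time: 4.75
ee_pos: [0.4024, 0.3261, 0.0622]
eef_rot: [1.0, 0.023, 0.001, -0.0]
ft_force: [0.3, -0.5, 4.7]
width: 0.014
grip_force: 25.0
```

Contact at 4.7 N, so I'm releasing and retracting.

>>> jog_arm:
  plan:
    - [0,0,0,0,0,0,-0.3]
    - [0,0,0,0,0,0,-0.3]
    - [0,0,0,0,0,0,-0.3]
    - [0,0,0,0,0,-40,-0.3]
    - [0,0,0,0,0,-90,-0.3]
    - [0,0,0,0,0,-135,-0.3]
    - [0,0,0,0,0,-135,-0.3]

```text
time: 5.45
ee_pos: [0.4034, 0.328, 0.2021]
eef_rot: [1.0, 0.024, 0.004, -0.002]
ft_force: [0.3, -0.7, 0.3]
width: 0.0303
grip_force: 0.0
```

```bash
cat > m3.py <<'E'
from h import *
import sys
tell()
for n in ('top','side'):
    c=camera(n); np.savez(n+'1.npz',**c); save(c,n+sys.argv[1]+'.png')
    W=pts(c); hsv=cv2.cvtColor(c['image'],cv2.COLOR_RGB2HSV)
    H,S,V=[hsv[...,i].astype(int) for i in range(3)]; X,Y,Z=W[...,0],W[...,1],W[...,2]
    U=w2u((W*1000).reshape(-1,3)).reshape(W.shape)
    o=(H>3)&(H<16)&(S>170)&(V>120)&(Z<.12)&(Z>.006)&(Y>.24)&(X<.5)
    if o.sum()>8: print(n,'spacer',o.sum(),W[o].mean(0).round(3),'zmax',W[o][:,2].max().round(3))
    b=(H>100)&(H<130)&(S>120)&(abs(U[...,0])<30)&(U[...,1]>-250)&(U[...,1]<0)&(U[...,2]>56)&(U[...,2]<75)
    p=U[b]
    if len(p)>10: print(n,'sleeve',len(p),'unit x',p[:,0].mean().round(1),'y',np.percentile(p[:,1],[0,2,98,100]).round(1),'slope',np.polyfit(p[:,1],p[:,0],1)[0].round(3),'zmax',p[:,2].max().round(1))
    k=(S<40)&(V>90)&(abs(U[...,0])<47)&(U[...,2]>62)&(U[...,2]<90)&(U[...,1]>-115)&(U[...,1]<120)
    p=U[k]
    if len(p)>30:
        A=np.c_[p[:,:2],np.ones(len(p))]; q=np.linalg.lstsq(A,p[:,2],rcond=None)[0]
        print(n,'cover',len(p),'y',np.percentile(p[:,1],[2,98]).round(1),'x',np.percentile(p[:,0],[2,98]).round(1),'z',p[:,2].mean().round(1),'tilt',q[:2].round(3))
    k=(V<60)&(abs(U[...,0])<42)&(U[...,2]>80)&(U[...,2]<104)&(U[...,1]>-60)&(U[...,1]<125)
    p=U[k]
    if len(p)>20: print(n,'rib',len(p),'x',np.percentile(p[:,0],[2,98]).round(1),'y',np.percentile(p[:,1],[2,98]).round(1),'z',np.percentile(p[:,2],95).round(1))
E
python3 m3.py 2; python3 -c "
from h import *
tell(pu=[0,-210,150],yaw=YAW)"
```

```text
t 5.45 unit pos [-186.6  222.   202.1] F [ 0.3 -0.7  0.3] w 30.3 grip 0.0 rotvec off [-0.004 -0.008  0.001]
top sleeve 378 unit x -1.5 y [-171.9 -170.3  -96.2  -94.9] slope 0.012 zmax 68.4
top cover 1509 y [ 3.7 94.3] x [-45.   45.3] z 82.4 tilt [ 0.    -0.002]
side spacer 315 [0.396 0.33  0.053] zmax 0.093
side sleeve 218 unit x -4.5 y [-169.6 -168.1  -90.3  -85. ] slope 0.031 zmax 70.3
t 5.55 unit pos [-188.2  219.9  196.9] F [ 0.  -0.2 -0.8] w 30.4 grip 0.0 rotvec off [-0.    -0.002  0.   ]
shift [188.  429.9  47.1]
```

>>> jog_arm:
  plan:
    - [0,0,0,188,430,20,-1]
    - [0,0,0,188,430,20,-1]
    - [0,0,0,188,430,20,-1]
    - [0,0,0,188,430,20,-1]
    - [0,0,0,188,430,20,-1]
    - [0,0,0,188,430,20,-1]
    - [0,0,0,188,430,20,-1]
    - [0,0,0,188,430,20,-1]
    - [0,0,0,188,430,20,-1]
    - [0,0,0,188,430,20,-1]
    - [0,0,0,188,430,60,-1]
    - [0,0,0,188,430,60,-1]

```text
time: 6.75
ee_pos: [0.6058, -0.0948, 0.1299]
eef_rot: [1.0, 0.023, -0.005, -0.001]
ft_force: [-1.1, 0.2, -0.7]
width: 0.0003
grip_force: 0.0
```

```bash
python3 m3.py 3;python3 -c "
from h import *
tell(pu=[0,-210,37])
c=dict(np.load('top1.npz')); cv2.imwrite('pics/t3c.png',cv2.resize(c['image'][170:320,110:350,::-1],None,fx=3.3,fy=3.3))"
```

```text
t 6.75 unit pos [  -4.  -209.9  129.9] F [-1.1  0.2 -0.7] w 0.3 grip 0.0 rotvec off [-0.002  0.01  -0.   ]
top spacer 186 [0.401 0.322 0.054] zmax 0.092
top sleeve 257 unit x -4.6 y [-171.5 -170.7  -96.   -95.1] slope 0.088 zmax 68.2
top cover 1510 y [ 3.9 94.1] x [-45.1  45.2] z 82.4 tilt [-0.001 -0.004]
side spacer 309 [0.396 0.33  0.053] zmax 0.091
side sleeve 220 unit x -4.4 y [-171.3 -168.   -89.8  -87.7] slope 0.009 zmax 67.9
side cover 803 y [  6.3 101.7] x [-45.4  46.1] z 82.8 tilt [0.002 0.015]
side rib 144 x [-34.8  32.1] y [ 83.4 103.6] z 99.4
t 6.85 unit pos [  -1.5 -208.9  135.2] F [1.3 0.2 0.4] w 0.6 grip 0.0 rotvec off [-0.001  0.003  0.002]
shift [ 1.8  1.2 98.2]
```

View pics/t3c.png

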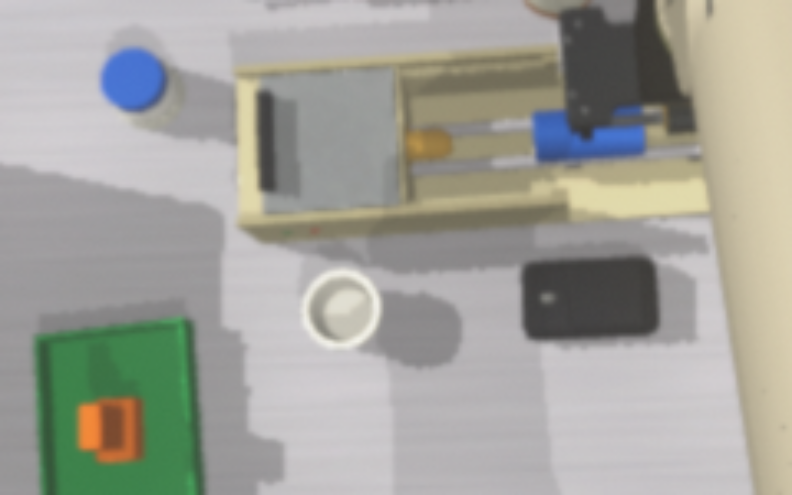

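The spacer stands in the tray at (110,430). The rails are clear ahead of the sleeve (590,135), and the gripper is behind it. I'm descending.

>>> jog_arm:
  plan:
    - [0,0,0,2,1,40,-1]
    - [0,0,0,2,1,80,-1]
    - [0,0,0,2,1,98,-1]
    - [0,0,0,2,1,98,-1]
    - [0,0,0,2,1,98,-1]
    - [0,0,0,2,-14,98,-1]
    - [0,0,0,2,-19,98,-1]
    - [0,0,0,2,-24,98,-1]
    - [0,0,0,2,-29,98,-1]

```text
time: 7.75
ee_pos: [0.6104, -0.0656, 0.0388]
eef_rot: [1.0, 0.024, 0.001, 0.0]
ft_force: [0.2, -2.7, 2.8]
width: 0.0003
grip_force: 1.8
```

```bash
python3 -c "
from h import *
tell(pu=[0,-95,37])"
```

```text
t 7.75 unit pos [   1.9 -180.9   38.8] F [ 0.2 -2.7  2.8] w 0.3 grip 1.8 rotvec off [ 0.001 -0.001  0.001]
shift [ -1.9 -85.9   1.8]
```

>>> jog_arm:
  plan:
    - [0,0,0,-2,-8,1,-1]
    - [0,0,0,-2,-16,1,-1]
    - [0,0,0,-2,-24,1,-1]
    - [0,0,0,-2,-32,1,-1]
    - [0,0,0,-2,-40,1,-1]
    - [0,0,0,-2,-45,1,-1]
    - [0,0,0,-2,-50,1,-1]
    - [0,0,0,-2,-55,1,-1]
    - [0,0,0,-2,-60,1,-1]
    - [0,0,0,-2,-60,1,-1]

```text
time: 8.75
ee_pos: [0.6058, -0.0055, 0.0377]
eef_rot: [1.0, 0.024, 0.001, 0.0]
ft_force: [0.5, -2.4, 2.8]
width: 0.0006
grip_force: 1.5
```

```bash
python3 m3.py 4
```

```text
t 8.75 unit pos [ 1.000e-01 -1.207e+02  3.770e+01] F [ 0.5 -2.4  2.8] w 0.6 grip 1.5 rotvec off [ 0.    -0.001  0.001]
top spacer 186 [0.401 0.321 0.055] zmax 0.091
top cover 1523 y [ 3.7 93.8] x [-45.3  45.4] z 82.4 tilt [-0.001  0.002]
side spacer 314 [0.396 0.33  0.053] zmax 0.091
side sleeve 203 unit x -5.4 y [-126.  -108.1  -28.6  -26.1] slope 0.053 zmax 68.7
side cover 794 y [  7.3 101.8] x [-45.5  44.6] z 83.0 tilt [ 0.    -0.004]
side rib 143 x [-34.9  32. ] y [ 83.4 102.7] z 99.2
```

>>> jog_arm:
  plan:
    - [0,0,0,0,-5,0,-1]
    - [0,0,0,0,-10,0,-1]
    - [0,0,0,0,-15,0,-1]
    - [0,0,0,0,-20,0,-1]
    - [0,0,0,0,-24,0,-1]
    - [0,0,0,0,-24,0,-1]

```text
time: 9.45
ee_pos: [0.604, 0.0191, 0.0371]
eef_rot: [1.0, 0.024, -0.0, -0.0]
ft_force: [0.8, -0.6, 2.5]
width: 0.0007
grip_force: 0.5
```

>>> jog_arm:
  plan:
    - [0,0,0,0,-2,0,-1]
    - [0,0,0,0,-4,0,-1]
    - [0,0,0,0,-6,0,-1]
    - [0,0,0,0,-8,0,-1]
    - [0,0,0,0,-8,0,-1]

```text
time: 9.95
ee_pos: [0.6036, 0.0243, 0.0369]
eef_rot: [1.0, 0.023, -0.0, 0.001]
ft_force: [0.2, -7.8, 2.5]
width: 0.0002
grip_force: 3.9
```

```bash
python3 m3.py 5
```

```text
t 9.95 unit pos [ -0.7 -90.8  36.9] F [ 0.2 -7.8  2.5] w 0.2 grip 3.9 rotvec off [ 0.002  0.001 -0.001]
top spacer 186 [0.401 0.321 0.055] zmax 0.09
top cover 1399 y [10.3 94.5] x [-45.5  45. ] z 82.6 tilt [ 0.003 -0.007]
side spacer 307 [0.395 0.331 0.054] zmax 0.091
side sleeve 172 unit x -6.5 y [-96.4 -89.2 -11.   -9.5] slope 0.065 zmax 71.9
side cover 792 y [  6.9 101.8] x [-45.8  45.4] z 83.0 tilt [-0.     0.001]
side rib 144 x [-33.7  32. ] y [ 82.8 102.8] z 99.1
```

>>> jog_arm:
  plan:
    - [0,0,0,0,-2,0,-1]
    - [0,0,0,0,-4,0,-1]
    - [0,0,0,0,-6,0,-1]
    - [0,0,0,0,-6,0,-1]

```text
time: 10.45
ee_pos: [0.6036, 0.0245, 0.0369]
eef_rot: [1.0, 0.021, -0.001, 0.004]
ft_force: [-0.2, -22.0, 5.4]
width: 0.0006
grip_force: 11.4
```

>>> jog_arm:
  plan:
    - [0,0,0,0,8,0,-1]
    - [0,0,0,0,20,0,-1]
    - [0,0,0,0,25,-40,-1]
    - [0,0,0,0,25,-85,-1]
    - [0,0,0,0,25,-125,-1]
    - [0,0,0,-40,0,-135,-1]
    - [0,0,0,-40,-240,-135,-1]
    - [0,0,0,-40,-240,-135,-1]
    - [0,0,0,-40,-240,-135,-1]
    - [0,0,0,-40,-240,-135,-1]
    - [0,0,0,-40,-240,-135,-1]
    - [0,0,0,-40,-240,-135,-1]

```text
time: 11.65
ee_pos: [0.549, 0.2776, 0.1719]
eef_rot: [1.0, 0.028, -0.001, -0.002]
ft_force: [-0.0, -0.5, 0.7]
width: 0.0004
grip_force: 0.0
```

```bash
python3 m3.py 6;python3 -c "
from h import *
c=dict(np.load('top1.npz')); cv2.imwrite('pics/t6c.png',cv2.resize(c['image'][170:260,170:345,::-1],None,fx=4.5,fy=4.5,interpolation=cv2.INTER_CUBIC))"
```

```text
t 11.65 unit pos [-43.5 164.8 171.9] F [-0.  -0.5  0.7] w 0.4 grip 0.0 rotvec off [-0.005  0.002  0.01 ]
top sleeve 379 unit x -1.8 y [-80.7 -78.9  -5.5  -4. ] slope -0.003 zmax 69.0
top cover 1512 y [ 3.1 91.4] x [-45.1  45.6] z 82.4 tilt [-0.001  0.009]
side spacer 332 [0.396 0.331 0.052] zmax 0.091
side sleeve 205 unit x -4.6 y [-79.3 -75.5 -11.4  -8.6] slope 0.004 zmax 68.6
side cover 752 y [  6.1 101. ] x [-45.8  43.4] z 82.8 tilt [0.001 0.018]
side rib 112 x [-34.5  17.3] y [ 83.2 102.9] z 99.1
```

View pics/t6c.png

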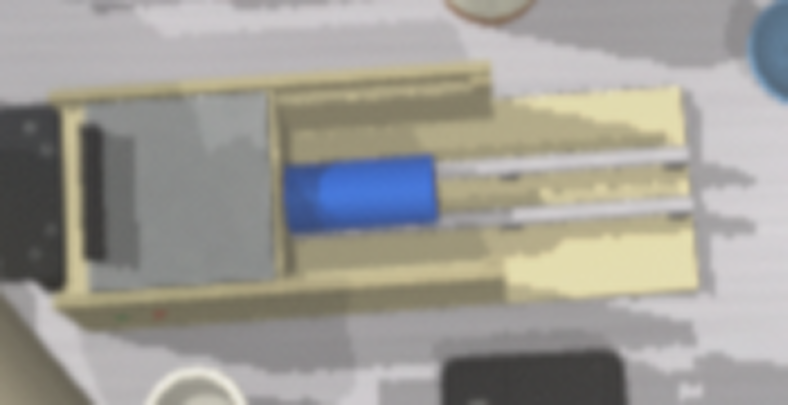

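The sleeve (285–437, 195) now butts against the port face, with its back at unit y ≈ -80.7. It met a hard stop, so it is home. Next is the cover: I'm going behind the rib.

```bash
python3 -c "
from h import *
tell(pu=[0,132,80])"
```

```text
t 11.75 unit pos [-41.5 158.4 171.6] F [-0.1 -1.1 -0.2] w 0.1 grip 0.0 rotvec off [-0.001  0.001  0.004]
shift [41.5 26.6 91.5]
```

>>> jog_arm:
  plan:
    - [0,0,0,41,20,0,-1]
    - [0,0,0,41,26,45,-1]
    - [0,0,0,41,26,82,-1]
    - [0,0,0,41,26,90,-1]
    - [0,0,0,41,26,90,-1]
    - [0,0,0,41,26,90,-1]

```text
time: 12.35
ee_pos: [0.5954, 0.246, 0.0842]
eef_rot: [1.0, 0.023, 0.001, -0.0]
ft_force: [-0.3, 0.1, -0.1]
width: 0.0008
grip_force: 0.0
```

```bash
python3 -c "
from h import *
tell(pu=[0,111,80])"
```

```text
t 12.35 unit pos [  1.4 131.1  84.2] F [-0.3  0.1 -0.1] w 0.8 grip 0.0 rotvec off [-0.001 -0.002  0.   ]
shift [-1.4 20.1  4.2]
```

>>> jog_arm:
  plan:
    - [0,0,0,-1,8,3,-1]
    - [0,0,0,-1,16,3,-1]
    - [0,0,0,-1,20,3,-1]
    - [0,0,0,-1,24,3,-1]
    - [0,0,0,-1,28,3,-1]
    - [0,0,0,-1,34,3,-1]
    - [0,0,0,-1,40,3,-1]
    - [0,0,0,-1,46,3,-1]
    - [0,0,0,-1,52,3,-1]
    - [0,0,0,-1,52,3,-1]

```text
time: 13.35
ee_pos: [0.5961, 0.192, 0.0789]
eef_rot: [1.0, 0.023, -0.0, 0.001]
ft_force: [-0.1, 0.4, 0.5]
width: 0.0004
grip_force: 0.0
```

```bash
python3 m3.py 7
```

```text
t 13.35 unit pos [-0.4 77.1 78.9] F [-0.1  0.4  0.5] w 0.4 grip 0.0 rotvec off [ 0.001  0.    -0.001]
top spacer 189 [0.401 0.321 0.055] zmax 0.092
top sleeve 250 unit x -2.1 y [-80.4 -79.4 -31.1 -30. ] slope -0.039 zmax 68.9
top cover 344 y [-28.8  30.3] x [-43.3  45.2] z 82.7 tilt [ 0.004 -0.005]
side spacer 310 [0.395 0.33  0.053] zmax 0.091
side sleeve 107 unit x -4.3 y [-78.8 -77.1 -42.3 -40.6] slope 0.056 zmax 67.6
side cover 59 y [-110.6   70.1] x [-12.4  44.6] z 82.4 tilt [-0.055  0.022]
side rib 126 x [-35.4   6.3] y [50.  89.6] z 100.3
```

>>> jog_arm:
  plan:
    - [0,0,0,0,6,0,-1]
    - [0,0,0,0,12,0,-1]
    - [0,0,0,0,18,0,-1]
    - [0,0,0,0,24,0,-1]
    - [0,0,0,0,30,0,-1]
    - [0,0,0,0,36,0,-1]
    - [0,0,0,0,42,0,-1]
    - [0,0,0,0,48,0,-1]
    - [0,0,0,0,54,0,-1]
    - [0,0,0,0,58,0,-1]
    - [0,0,0,0,58,0,-1]

```text
time: 14.55
ee_pos: [0.5987, 0.1346, 0.0789]
eef_rot: [1.0, 0.023, -0.0, 0.0]
ft_force: [0.4, 0.2, -0.3]
width: 0.0002
grip_force: 0.0
```

```bash
python3 m3.py 8
```

```text
t 14.55 unit pos [-0.5 19.6 78.9] F [ 0.4  0.2 -0.3] w 0.2 grip 0.0 rotvec off [ 0.001  0.    -0.001]
top spacer 188 [0.401 0.321 0.055] zmax 0.093
top cover 203 y [-86.4 116.2] x [-39.4  45. ] z 76.6 tilt [ 0.008 -0.001]
side spacer 304 [0.395 0.33  0.054] zmax 0.092
side cover 69 y [-112.1   11.8] x [-45.   45.8] z 79.4 tilt [-0.026  0.057]
side rib 126 x [-35.3   5.7] y [-9.  32.7] z 100.8
```

>>> jog_arm:
  plan:
    - [0,0,0,0,3,0,-1]
    - [0,0,0,0,6,0,-1]
    - [0,0,0,0,9,0,-1]
    - [0,0,0,0,11,0,-1]
    - [0,0,0,0,12,0,-1]
    - [0,0,0,0,12,0,-1]

```text
time: 15.25
ee_pos: [0.5992, 0.1235, 0.0791]
eef_rot: [1.0, 0.023, 0.0, 0.0]
ft_force: [0.5, -0.3, -0.2]
width: 0.0005
grip_force: 0.0
```

```bash
python3 m3.py 9
```

```text
t 15.25 unit pos [-0.5  8.5 79.1] F [ 0.5 -0.3 -0.2] w 0.5 grip 0.0 rotvec off [ 0. -0.  0.]
top spacer 187 [0.401 0.322 0.054] zmax 0.091
top cover 175 y [-97.  116.5] x [-37.8  45. ] z 76.8 tilt [ 0.007 -0.006]
side spacer 308 [0.396 0.33  0.054] zmax 0.091
side cover 77 y [-111.     1.6] x [-45.2  45.8] z 79.3 tilt [-0.002  0.038]
side rib 124 x [-35.5   8.6] y [-20.3  20.9] z 101.8
```

>>> jog_arm:
  plan:
    - [0,0,0,0,-10,0,-1]
    - [0,0,0,0,-25,0,-1]
    - [0,0,0,0,-40,-40,-1]
    - [0,0,0,0,-80,-80,-1]
    - [0,0,0,0,-125,-80,-1]
    - [0,0,0,0,-125,-80,-1]

```text
time: 15.95
ee_pos: [0.5905, 0.2595, 0.1614]
eef_rot: [1.0, 0.029, 0.001, -0.003]
ft_force: [-0.8, 0.1, 0.2]
width: 0.0003
grip_force: 0.0
```

```bash
python3 m3.py 10; python3 -c "
from h import *
tell(pu=[0,-51,110])
c=dict(np.load('side1.npz')); d=dict(np.load('top1.npz'))
a=cv2.resize(c['image'][180:300,190:350,::-1],(800,600)); cv2.imwrite('pics/s10c.png',a)"
```

```text
t 15.95 unit pos [ -2.9 144.8 161.4] F [-0.8  0.1  0.2] w 0.3 grip 0.0 rotvec off [-0.006 -0.002  0.011]
top spacer 134 [0.397 0.323 0.063] zmax 0.091
top cover 1465 y [-95.5  -9.6] x [-45.4  45. ] z 79.3 tilt [0.001 0.063]
side spacer 326 [0.396 0.33  0.052] zmax 0.091
side cover 488 y [-93.8   2.2] x [-25.9  45.8] z 79.4 tilt [-0.001  0.052]
side rib 143 x [-34.2  33.4] y [-20.2   2.8] z 98.6
t 16.05 unit pos [ -1.6 137.4 159.2] F [-0.1  0.1 -1.1] w 0.4 grip 0.0 rotvec off [-0.001  0.     0.005]
shift [  0.7 188.5  49. ]
```

View pics/s10c.png

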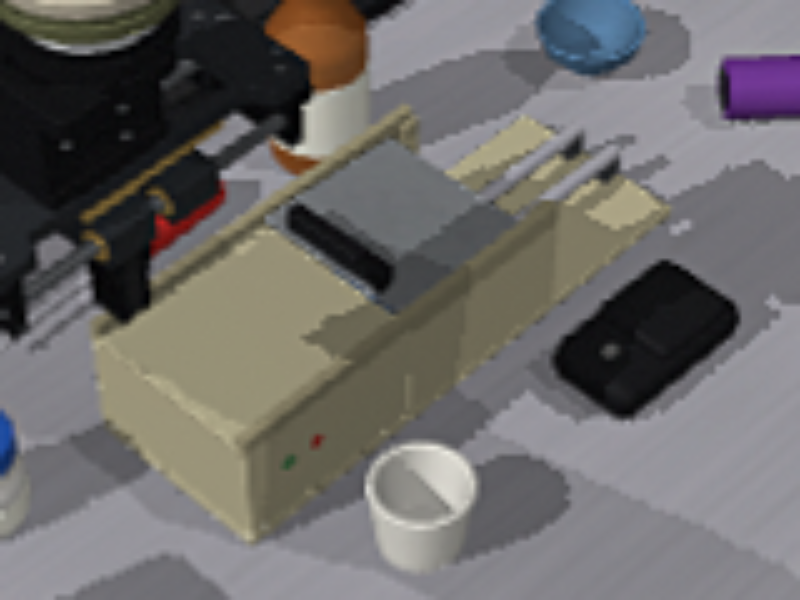

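The cover at (390,215) still rests its rear edge on the deck (tilt 0.063 = 6/96), so it needs a few mm more. I'm going back behind the rib.

>>> jog_arm:
  plan:
    - [0,0,0,1,50,0,-1]
    - [0,0,0,1,95,20,-1]
    - [0,0,0,1,102,60,-1]
    - [0,0,0,1,105,80,-1]
    - [0,0,0,1,105,80,-1]
    - [0,0,0,1,115,80,-1]
    - [0,0,0,1,123,80,-1]
    - [0,0,0,1,126,80,-1]
    - [0,0,0,1,126,80,-1]

```text
time: 16.95
ee_pos: [0.6003, 0.1217, 0.079]
eef_rot: [1.0, 0.023, -0.0, 0.0]
ft_force: [-0.0, -0.1, -0.4]
width: 0.0007
grip_force: 0.0
```

```bash
python3 -c "
from h import *
tell(pu=[0,6,79])"
```

```text
t 16.95 unit pos [ 0.6  6.7 79. ] F [-0.  -0.1 -0.4] w 0.7 grip 0.0 rotvec off [ 0.001  0.    -0.001]
shift [-0.6  0.7  0. ]
```

>>> jog_arm:
  plan:
    - [0,0,0,-1,1,0,-1]
    - [0,0,0,-1,1.5,0,-1]
    - [0,0,0,-1,2,0,-1]
    - [0,0,0,-1,2,0,-1]

```text
time: 17.35
ee_pos: [0.5993, 0.1209, 0.0791]
eef_rot: [1.0, 0.023, 0.0, 0.0]
ft_force: [0.8, 0.7, 0.2]
width: 0.0003
grip_force: 0.0
```

```bash
python3 m3.py 11
```

```text
t 17.35 unit pos [-0.5  5.9 79.1] F [0.8 0.7 0.2] w 0.3 grip 0.0 rotvec off [ 0. -0.  0.]
top spacer 187 [0.401 0.321 0.055] zmax 0.093
top cover 173 y [-100.1  116.2] x [-38.4  45.1] z 76.7 tilt [0.008 0.005]
side spacer 307 [0.396 0.33  0.054] zmax 0.092
side cover 99 y [-111.7   -2.9] x [-44.2  45.7] z 76.9 tilt [-0.026  0.003]
side rib 113 x [-34.9   7.1] y [-12.4  18.4] z 100.9
```

>>> jog_arm:
  plan:
    - [0,0,0,0,-10,0,-1]
    - [0,0,0,0,-25,0,-1]
    - [0,0,0,0,-40,-40,-1]
    - [0,0,0,0,-80,-80,-1]
    - [0,0,0,0,-125,-80,-1]
    - [0,0,0,0,-125,-80,-1]

```text
time: 18.05
ee_pos: [0.5907, 0.2565, 0.1614]
eef_rot: [1.0, 0.029, 0.001, -0.003]
ft_force: [-0.5, 0.7, 0.1]
width: 0.0006
grip_force: 0.0
```

```bash
python3 m3.py 12;  python3 -c "
from h import *
tell(pu=[0,-51,115])"
```

```text
t 18.05 unit pos [ -2.8 141.8 161.4] F [-0.5  0.7  0.1] w 0.6 grip 0.0 rotvec off [-0.006 -0.002  0.011]
top spacer 138 [0.398 0.322 0.062] zmax 0.093
top cover 1463 y [-98.6 -11.7] x [-45.3  45.1] z 76.6 tilt [-0.002  0.002]
side spacer 318 [0.396 0.33  0.053] zmax 0.09
side cover 511 y [-96.8  -2. ] x [-24.8  46. ] z 76.9 tilt [-0.005  0.   ]
side rib 123 x [-34.2  33.4] y [-12.1  -0.1] z 93.6
t 18.15 unit pos [ -1.6 134.4 159.2] F [ 0.7 -1.   0.6] w 0.4 grip 0.0 rotvec off [-0.001  0.     0.005]
shift [  0.7 185.4  44. ]
```

The cover has dropped (tilt ≈ 0, top z 76.6). Now pressing it down.

>>> jog_arm:
  plan:
    - [0,0,0,1,45,0,-1]
    - [0,0,0,1,90,0,-1]
    - [0,0,0,1,140,0,-1]
    - [0,0,0,1,185,0,-1]
    - [0,0,0,1,185,44,-1]
    - [0,0,0,1,185,70,-1]
    - [0,0,0,1,185,76,-1]
    - [0,0,0,1,185,79,-1]
    - [0,0,0,1,185,79,-1]

```text
time: 19.05
ee_pos: [0.6037, 0.0613, 0.0811]
eef_rot: [1.0, 0.024, 0.001, -0.0]
ft_force: [-0.7, 0.3, -0.1]
width: 0.0005
grip_force: 0.0
```

```bash
python3 -c "
from h import *
tell(pu=[0,-51,76])"
```

```text
t 19.05 unit pos [  1.1 -53.8  81.1] F [-0.7  0.3 -0.1] w 0.5 grip 0.0 rotvec off [-0.    -0.001  0.001]
shift [-1.1 -2.8  5.1]
```

>>> jog_arm:
  plan:
    - [0,0,0,-1,-3,2,-1]
    - [0,0,0,-1,-3,4,-1]
    - [0,0,0,-1,-3,6,-1]
    - [0,0,0,-1,-3,8,-1]
    - [0,0,0,-1,-3,8,-1]

```text
time: 19.55
ee_pos: [0.6026, 0.0646, 0.0763]
eef_rot: [1.0, 0.024, 0.001, 0.0]
ft_force: [-14.7, -1.9, 34.2]
width: 0.0005
grip_force: 17.2
```

>>> jog_arm:
  plan:
    - [0,0,0,0,0,2,-1]
    - [0,0,0,0,0,3,-1]
    - [0,0,0,0,0,3,-1]
    - [0,0,0,0,0,3,-1]

```text
time: 19.95
ee_pos: [0.6027, 0.0646, 0.0761]
eef_rot: [1.0, 0.024, 0.001, 0.001]
ft_force: [-27.5, -3.7, 60.4]
width: 0.0004
grip_force: 30.3
```

>>> jog_arm:
  plan:
    - [0,0,0,0,0,-6,-1]
    - [0,0,0,0,0,-15,-1]
    - [0,0,0,0,0,-60,-1]
    - [0,0,0,0,0,-100,-1]
    - [0,0,0,-20,-60,-110,-1]
    - [0,0,0,-40,-200,-110,-1]
    - [0,0,0,-40,-200,-110,-1]
    - [0,0,0,-40,-200,-110,-1]
    - [0,0,0,-40,-200,-110,-1]

```text
time: 20.85
ee_pos: [0.5492, 0.2697, 0.1798]
eef_rot: [1.0, 0.028, -0.0, -0.002]
ft_force: [-0.7, 1.1, -0.9]
width: 0.0004
grip_force: 0.0
```

```bash
python3 m3.py 13; python3 -c "
from h import *
c=dict(np.load('top1.npz'))
cv2.imwrite('pics/t13c.png',cv2.resize(c['image'][140:340,110:400,::-1],None,fx=2.7,fy=2.7,interpolation=cv2.INTER_CUBIC))"
```

```text
t 20.85 unit pos [-43.7 156.9 179.8] F [-0.7  1.1 -0.9] w 0.4 grip 0.0 rotvec off [-0.004  0.001  0.01 ]
top cover 1480 y [-98.6 -11.3] x [-45.4  45.4] z 76.6 tilt [-0.002  0.004]
side spacer 325 [0.396 0.33  0.053] zmax 0.091
side cover 683 y [-96.1  -2.2] x [-44.6  45.7] z 77.1 tilt [-0.003  0.002]
side rib 126 x [-33.3  33.6] y [-11.8   0.1] z 93.0
```

View pics/t13c.png

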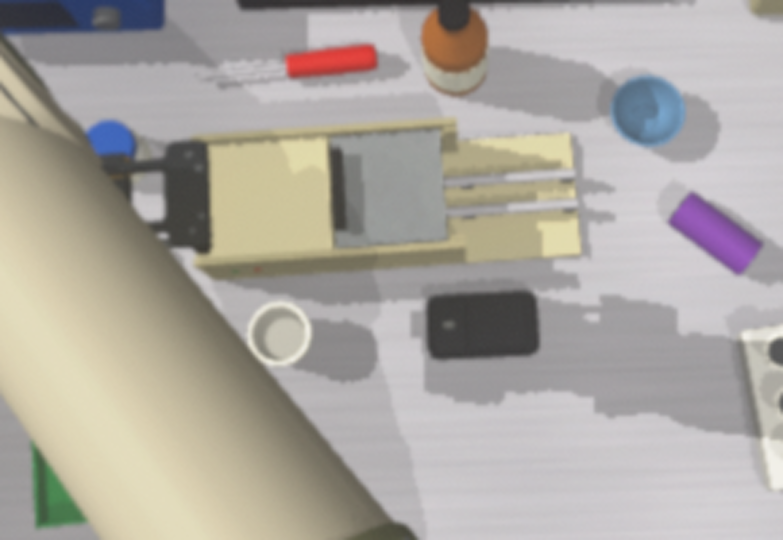

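The cover sits level in the recess (335–445, 188), top at z 76.6 against the 76 mm nominal. The bystanders are where they were, and the tool is clear at z 0.18. Handing in.

```bash
python3 -c "
from bench import order
print(order.close_job())"
```

```text
the job is handed in; nothing more can be done
None
```

The job is handed in at about 21 s of the 58 s allowed: the spacer stands in the green tray, the sleeve was pushed along its rails to a hard stop on the port, and the cover is in its recess, pressed down with about 60 N and measured level, with the bystanders in place in the last picture.

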